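# Set the vibrating table to its third notch and run it

### The job

Set up the bench vibrating table for the two filled moulds standing on it: push its sliding lever along, counting the clicks, until it sits in the third notch after off, without running on past that notch, and leave it seated there. Then press the round green hold-to-run button right down and finish while still holding it down. Do not pick up or shift the moulds or anything else on the bench.

Things in the scene. Friction and masses are not known exactly. Their poses are not given: they have to be found in the camera images.
- vibrator: Vibrating table, fixed: green housing 240 (x) by 246 mm (y); origin under its centre, on the bench; -x is its front, z up. In front an aluminium panel, 58 mm up, with the lever in a slot along y at x = -72 mm, and the green button. Scale before the slot: a ring for off, then five growing bars for notches 1 to 5. From x = -10 to 118 mm the vibrating plate: black mat 76 mm up, lip to 82 mm.
- lever (a joint): Lever position in m: 0 = off, at the machine's left (+y) end of the slot; grows to its right (-y). A sprung roller holds it in notches 18 mm apart: off 0, then 1 to 5 at 0.018, 0.036, 0.054, 0.072, 0.090 (end). Starts in off or notch 1. About 7 N pushes it out of a notch; resistance fades to half way, there it clicks over, jumps into the next notch by itself and stays.
- lever_knob (a point): Centre of the top of the lever's black knob (white line on it), 96 mm above the bench; moves with the lever. Knob: rounded block 32 mm (machine x) by 16 mm (machine y, the way it slides), 28 mm high, its underside 10 mm above the panel, on a thin stem.
- run_button (a joint): Depression of the green hold-to-run button in m: 0 released, 0.006 right down. A spring pushes it up again: 6 N hold it right down, and it comes up as soon as it is let go.
- run_button_top (a point): Centre of the top face of the round green button (34 mm across), at the right of the panel, at x = -72 mm, y = -78 mm in the machine's frame; it is pressed straight down.
- mould_a: Lidded steel ring mould with a red knob, 66 mm across, 50 mm high to the top of the knob, 0.45 kg, loose on the vibrating plate; origin at the centre of its underside.
- mould_b: The same mould with a black knob.
- cup: White mixing cup, 77 mm across, 88 mm high, loose bystander; origin at the centre of its underside.
- puck_grey: Grey-brown cast sample puck, 43 mm across, 34 mm high, loose bystander; origin at the centre of its underside.
- puck_white: Whitish cast sample puck, 44 mm across, 25 mm high, loose bystander; origin at the centre of its underside.
- pen: Marker pen, white and blue, 140 mm long, 15 mm thick, loose bystander; origin at the middle of its underside.
- tape: Roll of brown packing tape lying flat, 90 mm across, 48 mm high, loose bystander; origin at the centre of its underside.
- puck_tile_3: Black speckled puck, 50 mm across, 36 mm high, on a dark tile to the right, loose bystander; origin at the centre of its underside.
- puck_tile_4: Brown puck, 50 mm across, 36 mm high, on a dark tile to the right, loose bystander; origin at the centre of its underside.

How it is judged:
By the outcome, as a careful person would: the job done as asked, in the order asked, and still so for the second after the job is handed in, while the arm keeps its last pose, push and grip.
It also fails if it takes over 45 s, if anything falls off the work surface, if the arm or the gripper's body presses on something with over 40 N, if the wrist force passes 120 N, or if a joint passes its speed limit or range.

### The arm

A 7-joint arm with a two-finger parallel gripper is mounted at the origin on a cart in front of the work surface, level with it; the furniture and walls round the work are solid. World frame = base frame: x ahead of the robot, y to its left, z up, the work surface at z = 0. Lengths are in m, angles in rad, forces in N, time in s.
With the tool pointing down it reaches from about 0.4 to 0.875 m from the base axis. Payload 4.4 kg.
Tool frame: the origin (TCP) lies between the finger pads; the fingertips stand 25 mm ahead of it and the grasp point (between the pads) lies 6 mm ahead of it (robot.tip_reach is the distance from the TCP to the fingertips, in m); y points along the fingers, x is the direction in which the jaws open and shut, and the axes are right-handed (so a half turn about y gives the same grasp; the last joint's range is limited). The gripper opens to 85 mm and grips with 20 to 120 N. Pads are 22 mm wide; open, the fingers measure 114 mm over their backs; the gripper's body (76 mm by 85 mm) begins 54 mm behind the grasp point. The pads swing forward as they close: fully open they stand 13 mm farther back than shut.
Start: joints at [-1.27, 0.628, 0.038, 1.517, -0.027, 0.996, -0.02], TCP at [0.233, 0.607, 0.256] pointing down, gripper open.
Joint ranges: [-3.06, 3.06], [-0.37, 2.12], [-1.25, 1.32], [0.18, 2.47], [-1.1, 4.24], [0.23, 1.98], [-2.94, 2.94]. Speed limits (rad/s): [2.57, 2.57, 3.14, 3.14, 3.14, 3.14, 3.14].

### API

Orientations are given as a 3x3 rotation matrix whose columns are the frame's x, y, z axes.
In Python, from plant import robot gives the robot as it stands. Calls block until the motion is done:
- robot.goto(position, orientation): joint-space move of the TCP to a pose.
- robot.move_linear(position, rot=None, max_speed=0.15): straight line of the TCP; rot=None keeps the orientation; max_speed is the mean speed in m/s.
- robot.movej(angles): joint-space move.
- robot.open_gripper() and robot.close(squeeze=None): open the fingers fully, or close them until they stop; squeeze is the grip in N (None keeps the last).
- robot.dwell(seconds).
- robot.inverse_kinematics(position, orientation): joint angles nearest the present ones, or None.
- robot.observe(): the state.
- robot.snapshot(name): name is "side" or "top" or "wrist"; returns a dict with "image" (420x560x3 uint8, red, green, blue), "camera_matrix" (3x3 intrinsics, pixels), "extrinsics" (4x4, takes a point from world to camera coordinates). Camera axes: x right, y up, looking along -z (the intrinsics and any distortion apply to the point x, -y, -z); pixel columns grow to the right and rows downward; lengths in m; the calibration is good to about 2 mm. A picture is of the moment at which its call begins. There is no depth.
A pose or a line that the arm cannot do raises robot.PlanningError and nothing moves.
- robot.sign_off(): hands the job in, once; it reports no verdict.
The state is a dict: "time_s": time; "q": joint angles; "qd": joint speeds; "joint_torque": joint torques, N m; "eef_pos": TCP position; "orientation": TCP orientation; "contact_force": force on the tool from outside, world axes, zero at the start; "ft_torque": the same for the moment, N m; "grip_width": finger opening in m.
Only numpy, scipy, OpenCV 4.12 (cv2) and the standard library are available. Lean on these libraries where they do the work, as an engineer would, in place of code of your own. Each camera call takes 0.05 s, during which the arm holds its last target. There are 200 camera calls.

## Working session

There is one attempt and no reset: what is moved stays moved. The work goes in short steps, each a Python script; the robot and the scene stay as the last script left them, time stands still between calls to the robot, and variables do not carry over. Pictures are saved under pics/ and viewed, about 8 in all and at most 12, crops included, and the job is handed in when it is done.

```bash
mkdir -p pics; ls
python3 - <<'E'
from plant import robot
import cv2,numpy as np
for n in("top","side"):
    s=robot.snapshot(n); cv2.imwrite(f"pics/{n}0.png",s["image"][:,:,::-1]); print(n,s["camera_matrix"],s["extrinsics"].round(4).tolist(), [k for k in s])
o=robot.observe();print(o["time_s"],o["contact_force"],o["grip_width"],o["orientation"])
E
```

```text
pics
top [[496.55721476   0.         287.08290657]
 [  0.         496.55721476 202.06615365]
 [  0.           0.           1.        ]] [[-0.0067, -0.9999, 0.0147, 0.2145], [0.9982, -0.0058, 0.06, -0.5973], [-0.0599, 0.015, 0.9981, -1.2926], [0.0, 0.0, 0.0, 1.0]] ['image', 'camera_matrix', 'extrinsics']
side [[415.61036405   0.         282.36475044]
 [  0.         415.61036405 208.02827107]
 [  0.           0.           1.        ]] [[-0.9994, 0.0335, 0.0055, 0.5768], [-0.0136, -0.5449, 0.8384, 0.0572], [0.0311, 0.8378, 0.5451, -1.3745], [0.0, 0.0, 0.0, 1.0]] ['image', 'camera_matrix', 'extrinsics']
0.1 [ 0.86658192 -0.74017348 -0.24568416] 0.08495179383661834 [[ 3.58607677e-01 -5.62778528e-04 -9.33488199e-01]
 [ 9.33486866e-01 -1.57797939e-03  3.58608116e-01]
 [-1.67484208e-03 -9.99998597e-01 -4.05291587e-05]]
```

View pics/top0.png

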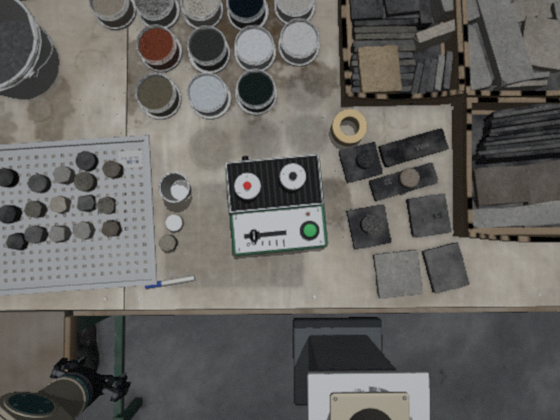

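View pics/side0.png

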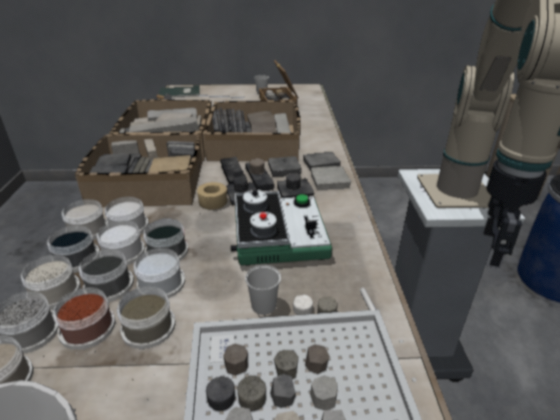

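The top view shows the machine at about (278,205), with the knob near (253,236), the green button near (310,230) and the moulds at (247,185) and (292,177). Next I'll compute the machine pose from colour masks.

```bash
cat > h.py <<'E'
import numpy as np,cv2
from plant import robot
def snap(n,f=None):
    s=robot.snapshot(n)
    if f: cv2.imwrite(f"pics/{f}.png",s["image"][:,:,::-1])
    return s
def ray(s,u,v,z):
    K,E=s["camera_matrix"],s["extrinsics"]
    d=np.linalg.inv(K)@[u,v,1]; d=E[:3,:3].T@(d*[1,-1,-1]); c=-E[:3,:3].T@E[:3,3]
    return c+d*(z-c[2])/d[2]
def proj(s,p):
    K,E=s["camera_matrix"],s["extrinsics"]
    q=K@((E[:3,:3]@p+E[:3,3])*[1,-1,-1]); return q[:2]/q[2]
def blobs(s,lo,hi,amin=20):
    h=cv2.cvtColor(s["image"],cv2.COLOR_RGB2HSV); m=cv2.inRange(h,lo,hi)
    n,l,st,c=cv2.connectedComponentsWithStats(m)
    return m,l,[(i,st[i],c[i]) for i in range(1,n) if st[i,4]>=amin]
E
python3 - <<'E'
from h import *
s=snap("top")
m,l,b=blobs(s,(50,90,40),(85,255,255))
for i,st,c in b:
    print(st,c.round(1),ray(s,*c,.064).round(4))
    r=cv2.minAreaRect(np.argwhere(l==i)[:,::-1].astype(np.float32)); print(r,[ray(s,*p,.058)[:2].round(4).tolist() for p in cv2.boxPoints(r)])
# red knob and black mould knob unaffected
big=cv2.resize(s["image"][145:265,215:340],None,fx=6,fy=6,interpolation=cv2.INTER_CUBIC)[:,:,::-1]
cv2.imwrite("pics/crop1.png",big[:600*2][:720])
E
python3 -c "
import cv2;i=cv2.imread('pics/crop1.png');cv2.imwrite('pics/crop1b.png',cv2.resize(i,(625,600)))"
```

```text
[320 205   7  42  66] [323.9 226.3] [0.5336 0.1186 0.064 ]
((323.4740905761719, 225.5603485107422), (5.94944953918457, 41.03657150268555), 1.3971812725067139) [[0.4838, 0.1285], [0.5882, 0.1248], [0.5877, 0.1096], [0.4833, 0.1134]]
[230 214  37  41  91] [238.8 240.4] [0.4995 0.334  0.064 ]
((239.34356689453125, 240.9730224609375), (52.33984375, 24.272987365722656), 47.35329818725586) [[0.5263, 0.4007], [0.5678, 0.3555], [0.4696, 0.2657], [0.4285, 0.311]]
[303 223  14  14 158] [309.4 229.8] [0.5249 0.1553 0.064 ]
((309.5, 229.5), (13.0, 13.0), 90.0) [[0.5425, 0.1712], [0.5422, 0.1381], [0.5092, 0.1384], [0.5094, 0.1715]]
[268 248  39   4  43] [287.3 249.5] [0.4757 0.2116 0.064 ]
((287.0123596191406, 249.63523864746094), (1.267500400543213, 38.11554718017578), 84.80557250976562) [[0.4728, 0.2607], [0.4808, 0.1643], [0.4776, 0.164], [0.4696, 0.2604]]
```

View pics/crop1b.png

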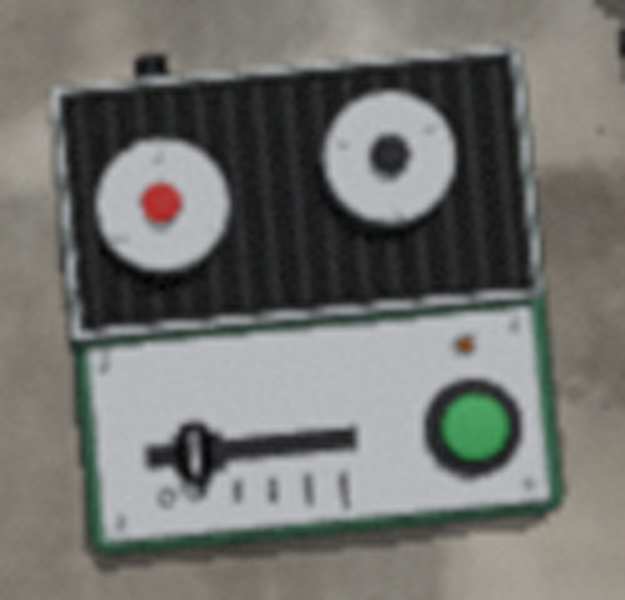

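The crop shows the ring at x≈167 and bars 36 px (18 mm) apart at 237, 272, 308 and 345. The knob sits at about 195, or roughly 200 after the height shift, so it is probably in notch 1 with bar 1 hidden under it. I'll confirm that with the wrist camera.

```bash
cat >> h.py <<'E'
TH=np.deg2rad(5.2)
def mach(B,th=TH):
    R=np.array([[np.cos(th),-np.sin(th)],[np.sin(th),np.cos(th)]]); return B-R@[-.072,-.078],R
def tool(th,s=1):
    x=s*np.array([np.cos(th),np.sin(th),0]); y=np.array([0,0,-1.]); return np.column_stack([x,y,np.cross(x,y)])
E
python3 - <<'E'
from h import *
O,R=mach(np.array([.525,.155])); print("O",O)
p=O+R@[-.072,.0]
for sg in(1,-1):
    q=robot.inverse_kinematics([*p,.28],tool(TH,sg)); print(sg,q)
    if q is not None: best=sg if sg==1 or 'best' not in dir() else best
q={sg:robot.inverse_kinematics([*p,.28],tool(TH,sg)) for sg in(1,-1)}
q0=robot.observe()["q"]
sg=min([k for k in q if q[k] is not None],key=lambda k:np.abs(np.array(q[k])-q0).max()); print("use",sg)
robot.goto([*p,.28],tool(TH,sg)); robot.close(30)
s=snap("wrist","w1"); print(s["extrinsics"].round(3).tolist()); o=robot.observe(); print(o["time_s"],o["eef_pos"],o["contact_force"],o["grip_width"])
E
```

```text
O [0.58963434 0.23920453]
1 [-0.70803144  0.50413963  0.36053673  1.73008191 -0.21172226  0.94572443
 -0.17330789]
-1 [-0.15512554  0.51851365 -0.48395974  1.71365349  0.28154944  0.97898504
  2.48895394]
use 1
[[0.996, 0.091, -0.001, -0.536], [-0.087, 0.955, -0.282, -0.133], [-0.025, 0.281, 0.959, -0.454], [0.0, 0.0, 0.0, 1.0]]
2.6833 [0.51796152 0.23265989 0.28001118] [ 0.52106186 -0.67759628 -0.72652216] -9.344102734699971e-05
```

View pics/w1.png

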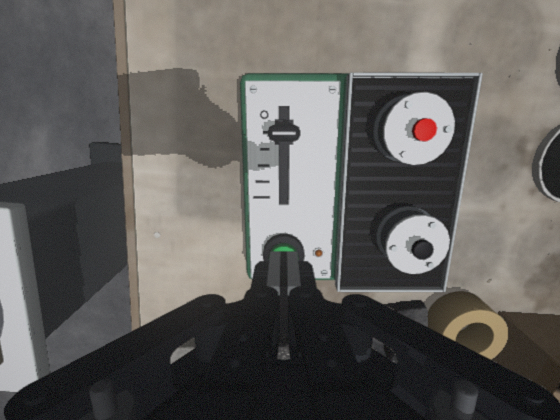

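The wrist view shows the ring at (264,114), bars 2 to 5 at rows 149, 165, 181 and 197, and the knob's white line at (284,133), level with bar 1. That makes it notch 1. Next I'll turn these into coordinates.

Run:
```python
from h import *
s=snap("wrist"); g=cv2.cvtColor(s["image"],cv2.COLOR_RGB2GRAY)
# bars/ring: dark blobs on white panel left of slot
m=(g<110).astype(np.uint8); m=m[100:210,250:275]; n,l,st,c=cv2.connectedComponentsWithStats(m)
P=[]
for i in range(1,n):
    if st[i,4]>8: u=c[i]+[250,100]; w=ray(s,*u,.058); P.append(w[:2]); print(st[i],u.round(1),w.round(4))
# white line on knob, and slot
w=(g[120:146,270:300]>150); 
k=g[124:142,273:296]; ys,xs=np.where(k>120); print(k.max(),len(ys))
n,l,st,c=cv2.connectedComponentsWithStats((k>120).astype(np.uint8))
for i in range(1,n): print(st[i],c[i]+[273,124],ray(s,*(c[i]+[273,124]),.096).round(4))
sl=(g[150:206,270:300]<70).astype(np.uint8); ys,xs=np.where(sl); f=np.polyfit(ys,xs,1)
a=ray(s,270+np.polyval(f,2),152,.058);b=ray(s,270+np.polyval(f,50),200,.058); d=b-a; print("slot dir",np.rad2deg(np.arctan2(d[0],-d[1])),a,b)
t=snap("top")
for z in(.096,):
  print("top knob",ray(t,215+195.5/5,145+457/5,.096))
```

```text
[ 13  24  12  18 103] [270.4 132.3] [0.4982 0.2921 0.058 ]
[10 48 10  3 29] [264.3 149. ] [0.493  0.2739 0.058 ]
[ 8 64 12  3 35] [263.3 165. ] [0.4932 0.2563 0.058 ]
[ 6 80 13  3 27] [261.9 181.4] [0.4929 0.2377 0.058 ]
[ 4 96 15  2 30] [261.  196.5] [0.4931 0.2202 0.058 ]
199 74
[0 0 1 1 1] [273. 124.] [0.5015 0.3012 0.096 ]
[21  0  2  1  2] [294.5 124. ] [0.5219 0.3031 0.096 ]
[ 0  8 23  3 68] [283.83823529 132.98529412] [0.5126 0.2939 0.096 ]
[ 0 17  1  1  1] [273. 141.] [0.5028 0.2855 0.096 ]
[21 17  2  1  2] [294.5 141. ] [0.5235 0.2874 0.096 ]
slot dir 5.84488185167853 [0.51361778 0.27248509 0.058     ] [0.51915365 0.21840683 0.058     ]
top knob [0.50959333 0.29375996 0.096     ]
```

Bar spacing comes out at 17.9 mm (18 expected), the two views agree on the knob within 3 mm, and yaw is about 5.5°. The knob lies level with bar 1, so two clicks are needed. I'll descend on the off side and push in small steps while watching the force.

```bash
cat >> h.py <<'E'
TH=np.deg2rad(5.5); D=np.array([np.sin(TH),-np.cos(TH),0]); K1=np.array([.5115,.2938,0]); T=tool(TH,1)
def at(a,z=.103): return K1+D*a+[0,0,z]
def push(a0,a1,step=.001):
    r=[];peak=0
    for a in np.arange(a0,a1+1e-9,step):
        robot.move_linear(at(a),max_speed=.02); o=robot.observe(); f=-o["contact_force"]@D
        r.append((round(a*1e3,1),round(float(f),1))); peak=max(peak,f)
        if peak-BASE>3.5 and f-BASE<1: break
        if f-BASE>15: break
    print(r,o["time_s"]); return a
E
python3 - <<'E'
import h; from h import *
robot.move_linear(at(-.029,.2),T,max_speed=.2); robot.move_linear(at(-.029),max_speed=.12)
o=robot.observe(); h.BASE=-o["contact_force"]@D; print(h.BASE,o["contact_force"],o["eef_pos"],o["time_s"])
push(-.028,-.006)
snap("wrist","w2"); print(robot.observe()["contact_force"])
E
```

```text
0.8314237118991021 [0.15032927 0.84974419 0.17941012] [0.5093711  0.32279066 0.10377637] 4.4917
[(np.float64(-28.0), -0.3), (np.float64(-27.0), -0.2), (np.float64(-26.0), -1.0), (np.float64(-25.0), 0.8), (np.float64(-24.0), 0.4), (np.float64(-23.0), 0.4), (np.float64(-22.0), 0.9), (np.float64(-21.0), 0.7), (np.float64(-20.0), 0.2), (np.float64(-19.0), 2.2), (np.float64(-18.0), 4.0), (np.float64(-17.0), 6.0), (np.float64(-16.0), 4.9), (np.float64(-15.0), 4.1), (np.float64(-14.0), 1.1)] 8.2417
[-1.28053039  0.5898448   1.14105076]
```

View pics/w2.png

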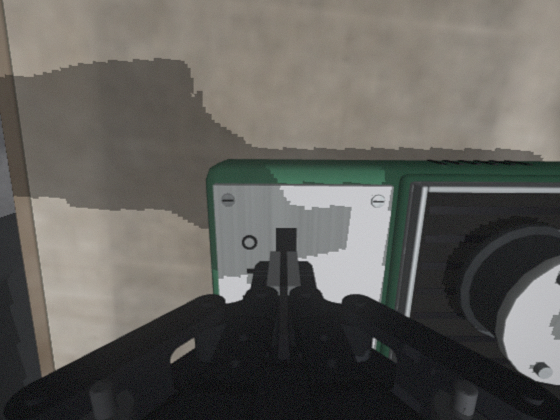

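The force shows contact at about -19.5 mm, so half way is at about -10.5. The noise threshold stopped the push too early, in the fading stretch. I'll continue to -8, which is still clear of the knob once it jumps (next contact is around -1.5).

Run:
```python
import h; from h import *
h.BASE=-99; 
def p(a0,a1):
    r=[]
    for a in np.arange(a0,a1+1e-9,.001):
        robot.move_linear(at(a),max_speed=.02); robot.dwell(.05)
        f=np.mean([-robot.observe()["contact_force"]@D]); r.append((round(float(a*1e3)),round(float(f),1)))
    print(r)
p(-.013,-.008)
o=robot.observe(); print((o["eef_pos"]-K1)@D,o["time_s"])
# back off to look
robot.move_linear(at(-.012,.2),max_speed=.2)
s=snap("wrist","w3"); snap("top","t3"); print(robot.observe()["time_s"])
```

```text
[(-13, -0.4), (-12, 0.8), (-11, 0.1), (-10, 0.2), (-9, -0.2), (-8, -0.4)]
-0.00794872254241041 10.0917
10.825
```

View pics/w3.png

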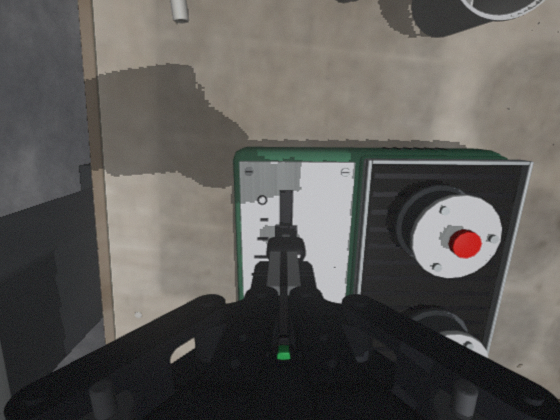

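The knob has moved off bar 1 (rows 219, 238 and 256 are bars 1 to 3) but the fingers partly hide it. I'll go back to the clear viewpoint and measure the white line.

```bash
cat >> h.py <<'E'
def look(f):
    robot.move_linear(at(.075,.28),max_speed=.3); robot.dwell(.1); s=snap("wrist",f)
    g=cv2.cvtColor(s["image"],cv2.COLOR_RGB2GRAY)
    for a in (0,.018,.036,.054):   # ROI on the knob for each candidate notch
        u=proj(s,K1+D*a+[0,0,.096]); x,y=u.round().astype(int); k=g[y-6:y+7,x-9:x+10]
        print("cand",round(a*1e3),u.round(1),"dark frac",round(float((k<75).mean()),2))
    u0,v0=proj(s,at(-.02,.096)); v1=proj(s,at(.06,.096))[1]; x=int(u0)
    c=g[int(v0):int(v1),:]; 
    m=(g>110).astype(np.uint8); n,l,st,cc=cv2.connectedComponentsWithStats(m)
    for i in range(1,n):
        if 15<=st[i,2]<=30 and st[i,3]<=6 and abs(cc[i,0]-x)<25:
            w=ray(s,*cc[i],.096); print("line",cc[i].round(1),w.round(4),"a=%.1f mm"%(1e3*(w-K1)@D))
    print("t",robot.observe()["time_s"])
E
python3 - <<'E'
from h import *
look("w4")
E
```

```text
cand 0 [285.4 119.6] dark frac 0.51
cand 18 [285.3 139.1] dark frac 0.65
cand 36 [285.2 158.1] dark frac 0.48
cand 54 [285.1 176.3] dark frac 0.43
line [286. 139.] [0.5139 0.2761 0.096 ] a=17.9 mm
t 11.5167
```

View pics/w4.png

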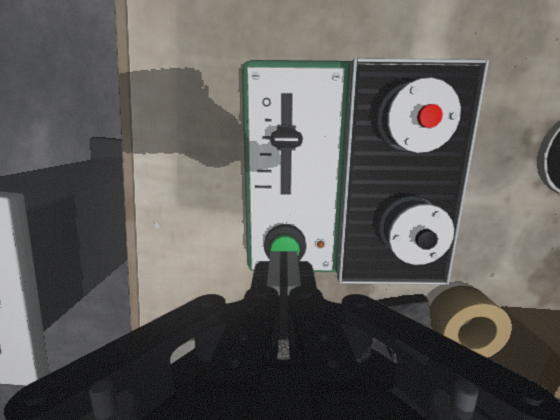

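The knob is in notch 2: a=17.9 mm, level with the second bar, and bar 1 is now visible at row 120. Now one more click.

Run:
```python
from h import *
robot.move_linear(at(-.010,.2),max_speed=.3); robot.move_linear(at(-.010),max_speed=.12)
r=[]
for a in np.arange(-.003,.0091,.001):
    robot.move_linear(at(a),max_speed=.02); r.append((round(float(a*1e3)),round(float(-robot.observe()["contact_force"]@D),1)))
print(r)
robot.move_linear(at(.005),max_speed=.05); robot.move_linear(at(.005,.2),max_speed=.2)
look("w5")
s=snap("wrist"); m,l,b=blobs(s,(50,90,40),(85,255,255),40)
for i,st,c in b: print(st,c)
```

```text
[(-3, 0.1), (-2, -0.5), (-1, 2.8), (0, 4.9), (1, 5.0), (2, 4.6), (3, 4.6), (4, 1.3), (5, -0.3), (6, 0.2), (7, -0.8), (8, 0.5), (9, 1.4)]
cand 0 [285.8 119.4] dark frac 0.51
cand 18 [285.7 139. ] dark frac 0.55
cand 36 [285.7 157.9] dark frac 0.71
cand 54 [285.6 176.2] dark frac 0.47
line [287.3 157.8] [0.5166 0.2582 0.096 ] a=35.9 mm
t 18.0583
[247  61  20   5  52] [256.44230769  63.73076923]
[277  61  73  15 270] [318.47037037  64.25555556]
[270 235  30  21 413] [285.43099274 244.47699758]
```

View pics/w5.png

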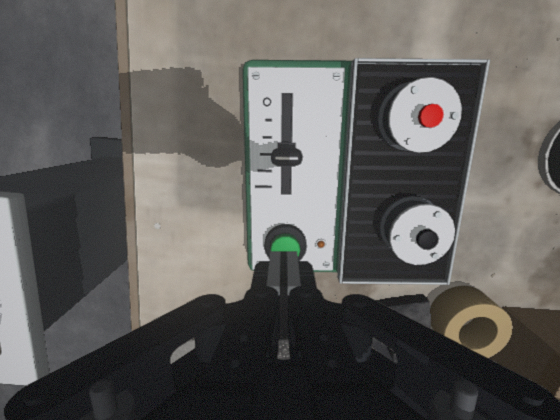

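The lever is seated in notch 3: a=35.9 mm, level with the third bar. The button is at about (0.526,0.155): the top view and the slot-line extrapolation agree to about 1.5 mm. Now I'll press it under force control.

Run:
```python
from h import *
b=np.array([.526,.155])
robot.move_linear([*b,.15],max_speed=.3); robot.move_linear([*b,.103],max_speed=.1); robot.dwell(.1)
f0=robot.observe()["contact_force"][2]; r=[]; z=.103
while z>.078:
    z-=.001; robot.move_linear([*b,z],max_speed=.02); o=robot.observe(); f=o["contact_force"][2]-f0
    r.append((round(o["eef_pos"][2]*1e3,1),round(float(f),1)))
    if f>14: break
robot.dwell(.5); o=robot.observe()
print(r,o["contact_force"]-[0,0,f0],o["eef_pos"],z,o["time_s"],robot.tip_reach)
s=snap("wrist","w6"); snap("side","s6")
a=cv2.imread("pics/s6.png")[170:280,220:340]; cv2.imwrite("pics/s6c.png",cv2.resize(a,None,fx=5,fy=5,interpolation=cv2.INTER_CUBIC))
```

```text
[(np.float64(102.5), 0.9), (np.float64(101.2), 1.4), (np.float64(100.1), 3.0), (np.float64(99.2), 2.6), (np.float64(99.0), 9.9), (np.float64(98.9), 18.7)] [-3.11180132  3.83374713 17.84121267] [0.52647433 0.1553384  0.09884696] 0.09699999999999999 21.4583 0.025
```

View pics/s6c.png

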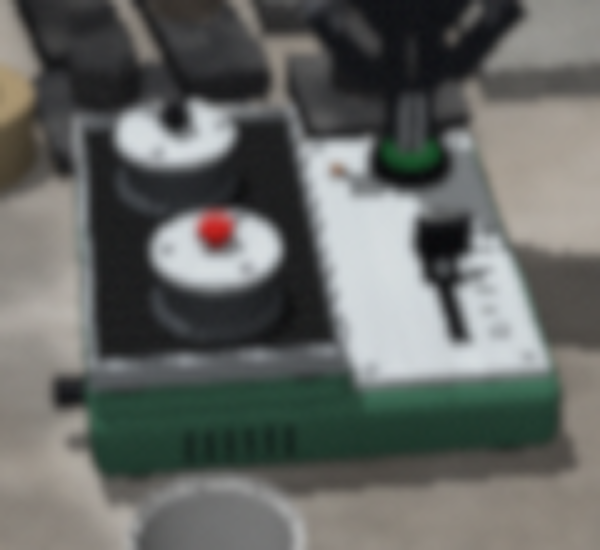

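The side crop shows the fingertips centred on the green button, the lever knob at the third bar and the moulds undisturbed. The force rose gently, then hit a hard stop at TCP z=98.9 mm. I'll check that this stop is the button's full travel and not the bezel.

Run:
```python
from h import *
o=robot.observe(); print("abs F",o["contact_force"],o["eef_pos"],o["time_s"])
s=snap("side")
E0=cv2.imread("pics/side0.png")[:,:,::-1]
for n,im in(("before",E0),("now",s["image"])):
    m,l,b=blobs(dict(image=np.ascontiguousarray(im)),(50,110,40),(85,255,255),15)
    for i,st,c in b:
        if 285<c[0]<320 and 185<c[1]<212:
            ys,xs=np.where(l==i); print(n,st,c.round(1),"left row",ys[xs<=xs.min()+1].mean(),"right row",ys[xs>=xs.max()-1].mean(),"bottom",ys.max())
for z in(.080,.074): print(z,proj(s,np.array([.526,.155,z])).round(2), proj(s,np.array([.526,.172,z])).round(2), proj(s,np.array([.526,.138,z])).round(2))
```

```text
abs F [-3.57874923  4.06700483 20.57937951] [0.52649533 0.15537019 0.09887113] 21.5583
before [296 194  12  10 103] [301.4 198.5] left row 198.5 right row 198.69230769230768 bottom 203
now [296 198  12   6  46] [301.5 200.9] left row 200.0 right row 200.0 bottom 203
0.08 [302.28 196.58] [302.73 199.73] [301.85 193.51]
0.074 [302.21 198.38] [302.66 201.54] [301.78 195.29]
```

The absolute force was about 2.7 N at z=103 and about 5.5 N just before the hard stop, which matches the 6 N spring. In the side image the button's outline dropped about 1.5 px, against 1.8 px predicted for 6 mm. So it is right down, held with about 20 N.

```bash
python3 -c "
from plant import robot
o=robot.observe();print(o['contact_force'],o['time_s']);print(robot.sign_off())"
```

```text
[-2.95748831  4.3768988  20.00322345] 21.6083
the job is handed in; nothing more can be done
None
```

The lever is in notch 3, the green button is held right down, and I handed the job in at 21.6 s.

- **Lever:** It started in notch 1, so I pushed it over two clicks. After each click the wrist camera put the knob at 17.9 mm and then 35.9 mm along from notch 1, against 18 and 36 mm expected. At the end it was level with the third bar, and the final side view showed it still there.
- **Button:** The force rose to about 5.5 N, then met a hard stop, which fits the 6 N spring. In the side image the button's outline had dropped about 1.5 px, against 1.8 px predicted for 6 mm. It is held with about 20 N.
- **Moulds and other items:** Nothing but the knob and button was touched on purpose, and the moulds looked unmoved in the last side picture. I did not measure their positions, or those of the other items, before and after.

Two things did not go quite as planned:
- **First push:** My stop check ended the first push before the point where I expected the click. I pushed on to a fixed safe position and then checked the notch by camera.
- **Push force:** It peaked at about 5–6 N, a little under the stated 7 N.

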